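Hold the hidden bolt head while the spanner is on its nut

TASK

The spanner on the bracket's nut has sagged onto the bench and has taken the loose bolt round with it. Reach down into the narrow gap behind the bracket's front plate, grip the hexagon head of that bolt (not the neighbouring bolt without a spanner) and turn it back until the spanner lies level; then finish while still holding the head, with the spanner level, so that the bolt cannot turn. Move the bolt only by its head, without touching the spanner, and leave the loose things on the bench where they are.

Things in the scene. Friction and masses are not known exactly. Their poses are not given: they have to be found in the camera images.
- bracket: fixed dark steel bracket: base 124 x 150 x 6 mm, two upright plates 8 mm thick, 150 mm long, tops 93 mm above the bench, with a 50 mm gap between them. Origin: centre of the base's underside, on the bench (height 0). x: from the front plate to the rear plate, y: left along the plates, z up. A second, tight bolt without spanner sits at y = -40 mm, the loose one at y = +40 mm
- bolt_head: loose bolt's hexagon head in the gap: 19 mm across flats, 22 across corners, 14 thick, on an 18 mm round spacer 12 mm long behind the front plate; 24 mm free to the rear plate. Origin: its centre, 75 mm above the bench. x: bolt's axis, front to rear; y: normal of two opposite flats; z: along those flats, upright when the spanner is level, at the start leaning 0.33 rad to the left
- bolt (a joint): angle of the loose bolt about its x axis (rad): 0 with the spanner level, -0.33 sagged to the bench (start), positive with the spanner's free end above level (stop at 0.5). Bolt, head, nut and spanner turn as one; only the spanner's weight (about 0.08 to 0.16 N m) and little friction act, so it falls back when let go
- spanner: open-end spanner, 190 x 40 x 8 mm, fixed on the loose bolt's nut in front of the front plate, standing on edge, pointing left along the plate. Origin: middle of its length, 79 mm from the bolt's axis. Its front face is 38 mm and its rear face 30 mm in front of the head's centre
- spanner_end (a point): point near the free end of the spanner, 164 mm from the bolt's axis; as high as the bolt's axis (75 mm) when the spanner is level
- driver_red: loose screwdriver with a red handle, 190 mm long, on the bench in front of the bracket; leave it. Origin: centre of its underside
- driver_blue: loose screwdriver with a blue handle, 170 mm long, on the bench in front of the bracket; leave it. Origin: centre of its underside
- wheel_flange_a: loose steel washer, 48 mm in diameter, 6 mm thick, on the bench; leave it. Origin: centre of its underside
- bench_grinder_grey: heavy grey bench grinder fixed on the bench to the right of the bracket, an obstacle: it fills about 135 mm ahead of and behind its origin, 205 mm to the left and right, up to 260 mm above the bench, and stands under the place where the arm starts. Origin: on the bench, near its middle

How it is judged:
By the outcome, as a careful person would: the job done as asked, in the order asked, and still so for the second after the job is handed in, while the arm keeps its last pose, push and grip.
It also fails if it takes over 32 s, if anything falls off the work surface, if the arm or the gripper's body presses on something with over 40 N, if the wrist force passes 120 N, or if a joint passes its speed limit or range.

ROBOT

A 7-joint arm with a two-finger parallel gripper is mounted at the origin on a cart in front of the work surface, level with it; the furniture and walls round the work are solid. World frame = base frame: x ahead of the robot, y to its left, z up, the work surface at z = 0. Lengths are in m, angles in rad, forces in N, time in s.
With the tool pointing down it reaches from about 0.425 to 0.925 m from the base axis. Payload 6.8 kg.
Tool frame: the origin (TCP) lies on the mounting face of the last link; the fingertips stand 173 mm ahead of it and the grasp point (between the pads) lies 155 mm ahead of it (grip_point_offset is the distance from the TCP to the grasp point, in m); x points along the fingers, z is the direction in which the jaws open and shut, and the axes are right-handed (so a half turn about x gives the same grasp; the last joint's range is limited). The gripper opens to 85 mm and grips with 20 to 120 N. Pads are 22 mm wide; open, the fingers measure 114 mm over their backs; the gripper's body (76 mm by 85 mm) begins 54 mm behind the grasp point. The pads swing forward as they close: fully open they stand 13 mm farther back than shut.
Start: joints at [1.2, 0.477, 0.022, 1.555, -0.011, 1.109, -0.083], TCP at [0.175, -0.652, 0.405] pointing down, gripper open.
Joint ranges: [-2.96, 2.96], [-0.34, 2.1], [-1.41, 1.46], [0.24, 2.44], [-1.37, 4.51], [0.17, 1.92], [-2.96, 2.96]. Speed limits (rad/s): [2.39, 2.39, 3.14, 3.14, 3.14, 3.14, 3.14].

INTERFACE

Orientations are given as a rotation vector (axis times angle).
In Python, from bench import * gives the robot as it stands. The module is installed in compiled form; this text tells all that it offers.
- The arm moves only by the tool servo_tool, never from a script. Its argument "motion" is a list of rows, each a list of 5 numbers: the shift along the tool's x, y, z in m, then the turn about the tool's x in degrees, then the gripper command: -1 is fully open, 1 is shut, values between are in proportion. In form: [[dx, dy, dz, turn, fingers], ...]. A call has 1 to 8 rows; each row is the pose to reach, as a shift and turn from the pose measured when the call began, along the tool's axes at that moment; what a row does not reach only later rows make up. A row lasts 1/10 s, in which the tool goes at most 50 mm and 8.59 degrees, less where a joint would pass 70% of its speed; a pose out of reach is approached as far as the arm can. A call with a gripper value outside its range is refused whole. The fingers move at their own pace and stop on an object; "force" is the grip in N (left out, the last holds). Time passes only in rows, so rows that repeat a pose let the fingers close. It gives the time, the measured TCP pose, the force and the opening at its end, in the units of the state.
- get_obs(): the state, without advancing time (a new reading comes with each control period).
- grab_frame(name): name is "scene" or "side" or "wrist"; returns the picture (384x512x3 uint8, red, green, blue); there is no depth.
- camera_params(name): a dict with "mtx" (3x3 intrinsics, pixels), "world_to_cam" (4x4, takes a point from world to camera coordinates); the wrist camera has in their place "T_tool_cam" (4x4, takes a point from camera to tool coordinates, whose origin is the TCP and whose axes are the tool frame's). Camera axes: x right, y down, z forward; pixel columns grow to the right and rows downward; lengths in m; the calibration is good to about 2 mm. The wrist camera is an equidistant fisheye: a pixel r from the principal point sees the ray r / f radians off the axis. A picture is of the moment at which its call begins: read the wrist's pose just before it. camera_params takes no time and is no camera call.
- hand_in(): hands the job in, once; it reports no verdict.
The state is a dict: "clock": time; "joints": joint angles; "qvel": joint speeds; "tau": joint torques, N m; "tcp_pos": TCP position; "orientation": TCP orientation; "contact_force": force on the tool from outside, world axes, zero at the start; "moment": the same for the moment, N m; "grip_width": finger opening in m.
Only numpy, scipy, OpenCV 4.12 (cv2) and the standard library are available. Lean on these libraries where they do the work, as an engineer would, in place of code of your own. Each camera call takes 0.05 s, during which the arm holds its last target. There are 200 camera calls.

## Working session

There is one attempt and no reset: what is moved stays moved. The work goes in short steps, Python scripts to look and compute and a tool call to move; the robot and the scene stay as the last step left them, time stands still between calls to the robot, and variables do not carry over. Pictures are saved under pics/ and viewed, about 8 in all and at most 12, crops included, and the job is handed in when it is done.

Besides the shell and the picture viewer there is one more tool, called after "Call:" as a command line: name --pt "numbers of a row" for each row, then --argument value for the rest. servo_tool: Moves the arm, as the interface text tells. Its arguments: {"type":"object","properties":{"motion":{"type":"array","items":{"type":"array","items":{"type":"number"}}},"force":{"type":"number"}},"required":["motion"]}

```bash
mkdir -p pics; python3 - <<'E'
from bench import *
import cv2,numpy as np
np.set_printoptions(precision=4,suppress=True)
o=get_obs(); print(o)
for n in("scene","side","wrist"):
    cv2.imwrite(f"pics/{n}0.png",cv2.cvtColor(grab_frame(n),cv2.COLOR_RGB2BGR)); print(n,camera_params(n))
a=cv2.imread("pics/scene0.png");b=cv2.imread("pics/side0.png")
E
```

```text
{'clock': 0.0, 'joints': array([ 1.1999,  0.4778,  0.0223,  1.5565, -0.0115,  1.1093, -0.0831]), 'qvel': array([-0.0008,  0.0014,  0.0014,  0.0001, -0.0017, -0.0007, -0.0002]), 'tau': array([ -0.0002, -59.6456,   1.6074, -28.1192,   0.0124,   0.0095,
        -0.    ]), 'tcp_pos': array([ 0.1753, -0.6516,  0.4037]), 'orientation': array([ 1.0145,  1.3238, -1.0128]), 'contact_force': array([-0.4104, -0.1093, -0.1981]), 'moment': array([-0.0102, -0.0186, -0.0229]), 'grip_width': 0.0856587303440001}
scene {'mtx': array([[460.0673,   0.    , 261.7413],
       [  0.    , 460.0673, 187.5224],
       [  0.    ,   0.    ,   1.    ]]), 'world_to_cam': array([[ 0.8341, -0.5514,  0.0151, -0.3271],
       [-0.2148, -0.3498, -0.9119,  0.2585],
       [ 0.5081,  0.7574, -0.4102,  0.7434],
       [ 0.    ,  0.    ,  0.    ,  1.    ]])}
side {'mtx': array([[474.4214,   0.    , 246.1519],
       [  0.    , 474.4214, 189.6823],
       [  0.    ,   0.    ,   1.    ]]), 'world_to_cam': array([[-0.2445, -0.9696,  0.009 ,  0.2889],
       [-0.5936,  0.1424, -0.7921,  0.3437],
       [ 0.7667, -0.199 , -0.6104,  0.845 ],
       [ 0.    ,  0.    ,  0.    ,  1.    ]])}
wrist {'mtx': array([[297.3186,   0.    , 255.9176],
       [  0.    , 297.3186, 197.9011],
       [  0.    ,   0.    ,   1.    ]]), 'T_tool_cam': array([[-0.0003, -0.3208,  0.9472,  0.0288],
       [-0.0001, -0.9472, -0.3208,  0.0826],
       [ 1.    , -0.0002,  0.0003, -0.0004],
       [ 0.    ,  0.    ,  0.    ,  1.    ]])}
```

View pics/scene0.png

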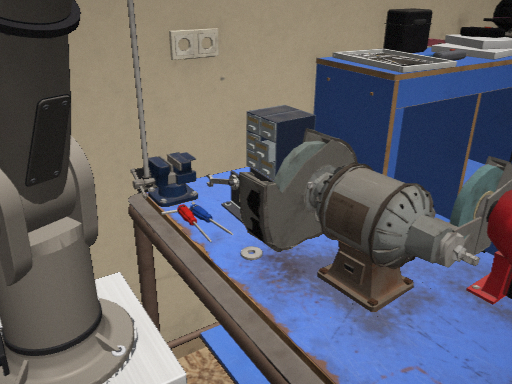

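View pics/side0.png

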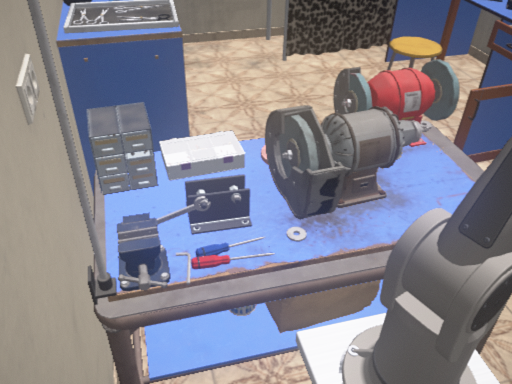

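The scene view shows the bracket mostly hidden behind the grinder (about 235,190). In the side view its front plate is at about (187–250, 178–232), with the spanner from about (202,203) down-left to (160,218), the second bolt near (234,196), the drivers at (230,247) and (230,260), and the washer at (296,234).

```bash
python3 - <<'E'
import cv2
b=cv2.imread("pics/side0.png")
cv2.imwrite("pics/crop1.png",cv2.resize(b[165:240,150:260],None,fx=7,fy=7,interpolation=cv2.INTER_CUBIC))
E
```

```text
(no output)
```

View pics/crop1.png

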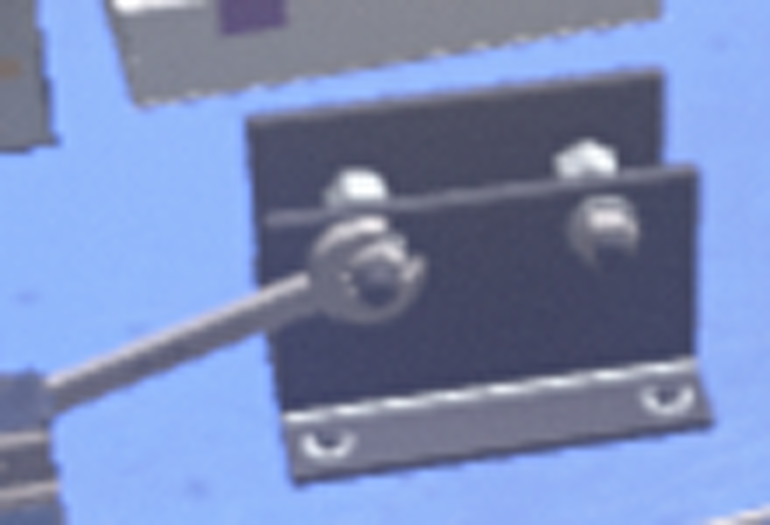

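The crop shows, in the gap, the loose head peeking over the front plate at crop (357,188), the tight head at (587,160), the spanner nut at (375,275). Bracket corners are clear: base front (297,485)/(712,428), front plate top (263,220)/(698,170), rear plate top (247,118)/(662,70).

```bash
cat >h.py <<'E'
from bench import *
import cv2,numpy as np
from scipy.spatial.transform import Rotation as R
from scipy.optimize import least_squares
np.set_printoptions(precision=4,suppress=True)
def proj(n,P):
    c=camera_params(n);M=c["world_to_cam"];q=np.atleast_2d(P)@M[:3,:3].T+M[:3,3];u=q@c["mtx"].T
    return u[:,:2]/u[:,2:]
def b2w(p,P):
    c,s=np.cos(p[2]),np.sin(p[2]);P=np.atleast_2d(P).astype(float)
    return np.c_[p[0]+c*P[:,0]-s*P[:,1],p[1]+s*P[:,0]+c*P[:,1],P[:,2]]
E
python3 - <<'E'
from h import *
B=np.array([[-62,75,0],[-62,-75,0],[-33,75,93],[-33,-75,93],[33,75,93],[33,-75,93],[-33,75,6],[-33,-75,6]])/1e3
U=np.array([[297,485],[712,428],[263,222],[698,172],[247,118],[662,70],[283,415],[692,360]])
U=(U+.5)/7-.5+[150,165]
r=least_squares(lambda p:(proj("side",b2w(p,B))-U).ravel(),[.8,.1,0],loss="soft_l1")
p=r.x;print(p,r.fun.reshape(-1,2))
H=b2w(p,[[-.006,.04,.075],[-.006,-.04,.075],[-.04,.04,.075]]);print(H,(proj("side",H)-[150,165]+.5)*7-.5)
print("reach",np.hypot(*H[0,:2]))
o=get_obs();Rt=R.from_rotvec(o["orientation"]).as_matrix();print(Rt)
# washer, grinder info
M=camera_params("side")["world_to_cam"]
print("camera",-M[:3,:3].T@M[:3,3])
def ground(u,z=0):
    K=camera_params("side")["mtx"];d=M[:3,:3].T@np.linalg.solve(K,[*u,1]);c=-M[:3,:3].T@M[:3,3];return c+d*(z-c[2])/d[2]
for u in [(296,234),(312,215),(270,205),(387,200),(320,207)]:print(u,ground(u))
E
```

```text
[ 0.5333  0.2381 -0.039 ] [[-0.8898  0.1753]
 [ 0.4638  0.1195]
 [ 0.0669  0.265 ]
 [ 0.481  -0.2027]
 [-0.621  -1.3035]
 [ 0.024  -1.3792]
 [-0.4205  0.4517]
 [ 0.8659  0.4467]]
[[0.5289 0.2783 0.075 ]
 [0.5257 0.1983 0.075 ]
 [0.4949 0.2796 0.075 ]] [[359.4018 204.7152]
 [586.6172 177.1595]
 [372.7507 265.5871]]
reach 0.597597565159293
[[-0.0005  0.9657  0.2598]
 [ 0.0013  0.2598 -0.9657]
 [-1.     -0.0001 -0.0014]]
camera [-0.3732  0.3993  0.7854]
(296, 234) [ 0.4147  0.0688 -0.    ]
(312, 215) [0.4722 0.0063 0.    ]
(270, 205) [0.5355 0.0988 0.    ]
(387, 200) [ 0.483  -0.2087  0.    ]
(320, 207) [ 0.4973 -0.0252  0.    ]
```

View pics/wrist0.png

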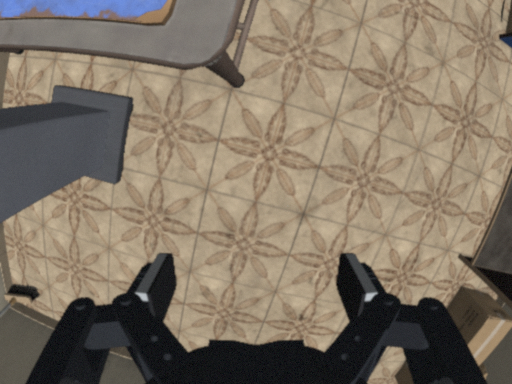

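Bracket pose fits well (residual ≈1 px, mean ~2 mm): loose head at about (0.529, 0.278, 0.075), reach 0.598 m, predicted head pixels match the seen ones. The wrist view shows only floor and the bench corner. Now I raise the tool and swing round the base over the grinder.

Call:
servo_tool --pt "-0.05 0 0 0 -1" --pt "-0.09 0.03 -0.013 3 -1" --pt "-0.09 0.075 -0.034 6 -1" --pt "-0.09 0.12 -0.054 9 -1" --pt "-0.09 0.165 -0.075 12 -1" --pt "-0.09 0.21 -0.095 15 -1" --pt "-0.09 0.255 -0.116 17 -1" --pt "-0.09 0.289 -0.131 17 -1" --force 50

```text
clock: 0.95
tcp_pos: [0.423, -0.4472, 0.4939]
orientation: [1.234, 1.196, -1.231]
contact_force: [0.6, -0.6, -0.3]
grip_width: 0.0856
```

Call:
servo_tool --pt "0 0.02 -0.045 0 -1" --pt "0 0.04 -0.09 0 -1" --pt "0 0.06 -0.135 0 -1" --pt "0 0.08 -0.18 0 -1" --pt "0 0.1 -0.225 0 -1" --pt "0 0.12 -0.27 0 -1" --pt "0 0.136 -0.317 0 -1" --pt "0 0.136 -0.365 0 -1"

```text
clock: 1.75
tcp_pos: [0.5716, -0.0846, 0.4943]
orientation: [1.234, 1.196, -1.231]
contact_force: [0.7, 0.2, -0.5]
grip_width: 0.0853
```

```bash
python3 - <<'E'
from h import *
o=get_obs();print(o["tcp_pos"],o["joints"],R.from_rotvec(o["orientation"]).as_matrix())
E
```

```text
[ 0.5716 -0.0846  0.4943] [ 0.2477  0.2597 -0.2555  1.667   0.066   1.2235 -1.6242] [[ 0.0002  0.9995 -0.0313]
 [ 0.0029 -0.0313 -0.9995]
 [-1.      0.0001 -0.0029]]
```

Call:
servo_tool --pt "0 -0.008 -0.049 0 -1" --pt "0 -0.015 -0.098 0 -1" --pt "0 -0.022 -0.147 0 -1" --pt "0 -0.03 -0.195 0 -1" --pt "0 -0.036 -0.243 0 -1" --pt "0.025 -0.042 -0.285 0 -1" --pt "0.065 -0.048 -0.31 0.4 -1" --pt "0.105 -0.052 -0.338 0.4 -1"

```text
clock: 2.55
tcp_pos: [0.5297, 0.2566, 0.3896]
orientation: [1.24, 1.193, -1.234]
contact_force: [0.5, -0.2, -0.6]
grip_width: 0.0856
```

Call:
servo_tool --pt "0.03 0 -0.02 0 -1" --pt "0.04 0 -0.023 0 -1" --pt "0.04 0 -0.023 0 -1"

```text
clock: 2.85
tcp_pos: [0.5302, 0.2795, 0.348]
orientation: [1.237, 1.194, -1.237]
contact_force: [-0.3, -1.3, 0.8]
grip_width: 0.0857
```

```bash
python3 - <<'E'
from h import *
o=get_obs();print(o["tcp_pos"],o["orientation"],R.from_rotvec(o["orientation"]).as_matrix(),o["joints"])
np.savez("w1.npz",t=o["tcp_pos"],r=o["orientation"])
im=cv2.cvtColor(grab_frame("wrist"),cv2.COLOR_RGB2BGR);cv2.imwrite("pics/wrist1.png",im)
cv2.imwrite("pics/w1crop.png",cv2.resize(im[180:384,130:396],None,fx=3,fy=2.9,interpolation=cv2.INTER_CUBIC) if 0 else im)
E
```

```text
[0.5302 0.2795 0.348 ] [ 1.2366  1.1939 -1.2366] [[-0.0016  0.9993 -0.0367]
 [ 0.0016 -0.0367 -0.9993]
 [-1.     -0.0016 -0.0015]] [-0.2692  0.446  -0.4175  1.7747  0.2116  0.9657 -2.379 ]
```

View pics/wrist1.png

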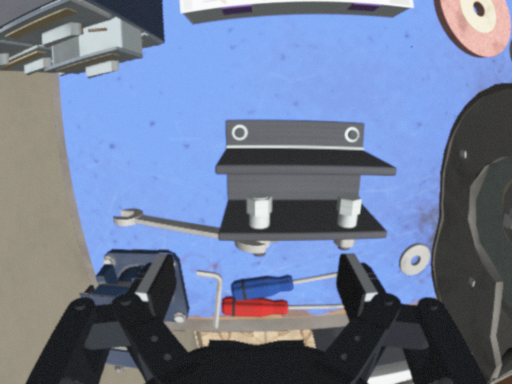

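The wrist view looks into the gap: rear plate top edge at rows ~165–175 (217–395), front plate's top edge near row 238 (219–386), loose head with spacer at about (260,210), tight head at (348,206), spanner to the left at (125,218)–(265,245). An enlarged crop gives the numbers.

```bash
python3 - <<'E'
from h import *
im=cv2.imread("pics/wrist1.png")
cv2.imwrite("pics/w1crop.png",cv2.resize(im[140:260,210:400],None,fx=4,fy=4,interpolation=cv2.INTER_CUBIC))
E
```

```text
(no output)
```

View pics/w1crop.png

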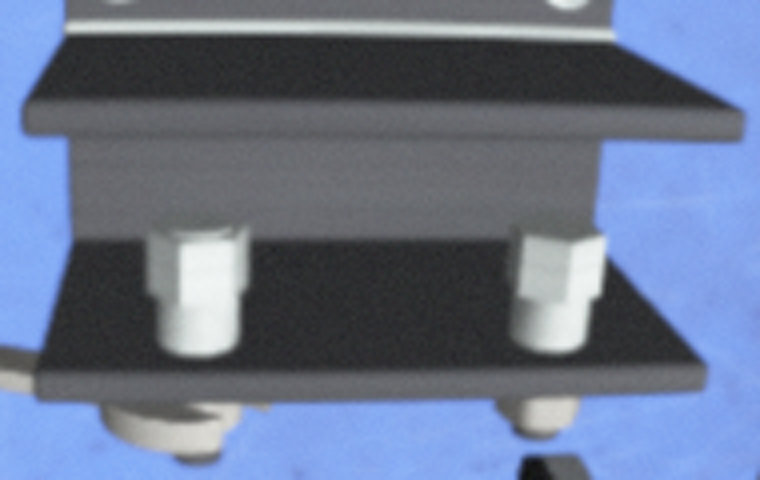

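```bash
cat >>h.py <<'E'
def wproj(t,r,P):
    c=camera_params("wrist");T=c["T_tool_cam"];K=c["mtx"]
    q=R.from_rotvec(r).inv().apply(np.atleast_2d(P)-t);q=(q-T[:3,3])@T[:3,:3]
    n=np.hypot(q[:,0],q[:,1]);th=np.arctan2(n,q[:,2])
    return np.c_[K[0,2]+K[0,0]*th*q[:,0]/n,K[1,2]+K[0,0]*th*q[:,1]/n]
E
python3 - <<'E'
from h import *
w=np.load("w1.npz")
B=np.array([[33,75,93],[33,-75,93],[25,75,93],[25,-75,93],[-25,75,93],[-25,-75,93],[-33,75,93],[-33,-75,93]])/1e3
U=np.array([[28,102],[742,112],[25,134],[744,140],[40,372],[706,367],[38,402],[706,390]])
f=lambda U:(U+.5)/4-.5+[210,140]
r=least_squares(lambda p:(wproj(w["t"],w["r"],b2w(p,B))-f(U)).ravel(),[.533,.238,-.039],loss="soft_l1")
p=r.x;print(p,r.fun.reshape(-1,2))
H=b2w(p,[[-.006,.04,.075],[.001,.04,.0855],[-.006,-.04,.075]]);print(H);print((wproj(w["t"],w["r"],H)-[210,140]+.5)*4-.5)
# grip axis point vs head in tool axes
Rt=R.from_rotvec(w["r"]).as_matrix();print("tool shift of TCP to head:",Rt.T@(H[0]-w["t"]),"bracket y in tool",Rt.T@[-np.sin(p[2]),np.cos(p[2]),0])
E
```

```text
[ 0.5287  0.2368 -0.0373] [[-1.0981 -0.5958]
 [ 1.8159 -0.6216]
 [ 0.0044  1.3062]
 [ 0.2143  1.566 ]
 [-1.1213 -0.576 ]
 [ 1.5265 -1.2588]
 [-0.1553  0.3516]
 [ 0.0638  0.9667]]
[[0.5242 0.277  0.075 ]
 [0.5312 0.2768 0.0855]
 [0.5212 0.1971 0.075 ]]
[[200.9408 256.3564]
 [201.6788 241.9075]
 [555.2437 255.9067]]
tool shift of TCP to head: [ 0.273  -0.0055  0.0032] bracket y in tool [ 0.0015  0.0006 -1.    ]
```

Wrist and side estimates agree to 1.5 mm in y and 5 mm in x (the wrist one is relative, so I weight it more). Descend with x≈0.527, y≈0.2775.

Call:
servo_tool --pt "0.03 -0.003 0.002 0 -0.6" --pt "0.06 -0.003 0.002 0 -0.5" --pt "0.085 -0.003 0.002 0 -0.4" --pt "0.105 -0.003 0.002 0 -0.4" --pt "0.118 -0.003 0.002 0 -0.4" --pt "0.118 -0.003 0.002 0 -0.4"

```text
clock: 3.5
tcp_pos: [0.5286, 0.2761, 0.2315]
orientation: [1.24, 1.19, -1.238]
contact_force: [0.2, -0.2, -0.2]
grip_width: 0.0596
```

```bash
python3 - <<'E'
from h import *
o=get_obs();print(o["tcp_pos"],o["contact_force"],o["grip_width"],o["joints"])
np.savez("w2.npz",t=o["tcp_pos"],r=o["orientation"])
im=cv2.cvtColor(grab_frame("wrist"),cv2.COLOR_RGB2BGR)
s=cv2.cvtColor(grab_frame("side"),cv2.COLOR_RGB2BGR);cv2.imwrite("pics/side2.png",s)
a=cv2.resize(im[130:384,100:412],(624,508));cv2.imwrite("pics/w2.png",a)
E
```

```text
[0.5286 0.2761 0.2315] [ 0.2017 -0.2029 -0.1734] 0.05956093959493214 [-0.3071  0.5885 -0.3687  1.8592  0.298   0.7466 -2.4505]
```

View pics/w2.png

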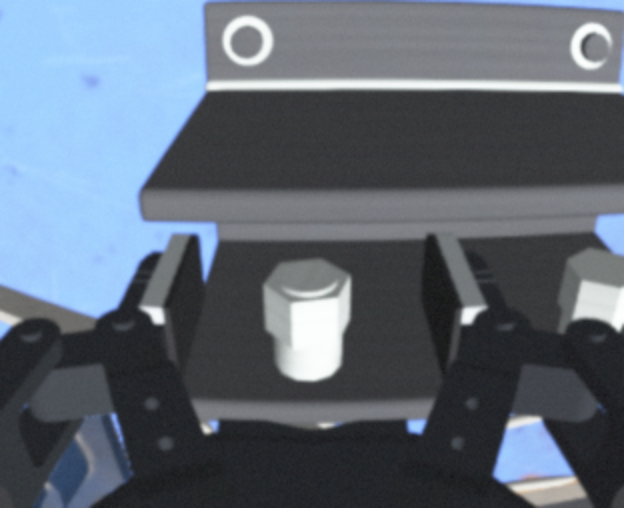

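The head (image centre column 308) sits midway between the pads (192 and 432), clear of plates and of the tight bolt. Close at 50 N.

Call:
servo_tool --pt "0 0 -0.001 0 0" --pt "0 0 -0.001 0 0.3" --pt "0 0 -0.001 0 0.5" --pt "0 0 -0.001 0 1" --pt "0 0 -0.001 0 1" --pt "0 0 -0.001 0 1" --force 50

```text
clock: 4.2
tcp_pos: [0.5295, 0.2773, 0.2341]
orientation: [1.242, 1.188, -1.235]
contact_force: [-0.9, -4.2, 7.5]
grip_width: 0.019
```

Width reads 19.0 mm (the across-flats size). Check the spanner's angle in the side view.

```bash
python3 - <<'E'
from h import *
o=get_obs();print(o["tcp_pos"],o["contact_force"],o["moment"],o["grip_width"])
p=[.530,.2374,-.038]
s=cv2.cvtColor(grab_frame("side"),cv2.COLOR_RGB2BGR);cv2.imwrite("pics/side3.png",s)
for a in(-.33,-.2,-.1,0,.1):
    P=b2w(p,[[-.04,.04+.164*np.cos(a),.075+.164*np.sin(a)],[-.04,.04,.075]]);print(a,(proj("side",P)-[120,155])*5)
cv2.imwrite("pics/s3c.png",cv2.resize(s[155:255,120:270],None,fx=5,fy=5,interpolation=cv2.INTER_CUBIC))
E
```

```text
[0.5295 0.2773 0.2341] [-0.8757 -4.1815  7.5214] [-0.8993  0.2467  0.0233] 0.018998745898998776
-0.33 [[ 97.4639 369.0193]
 [416.8309 241.6656]]
-0.2 [[ 79.7601 338.1106]
 [416.8309 241.6656]]
-0.1 [[ 69.7683 312.6672]
 [416.8309 241.6656]]
0 [[ 63.1456 286.0204]
 [416.8309 241.6656]]
0.1 [[ 60.0576 258.4232]
 [416.8309 241.6656]]
```

View pics/s3c.png

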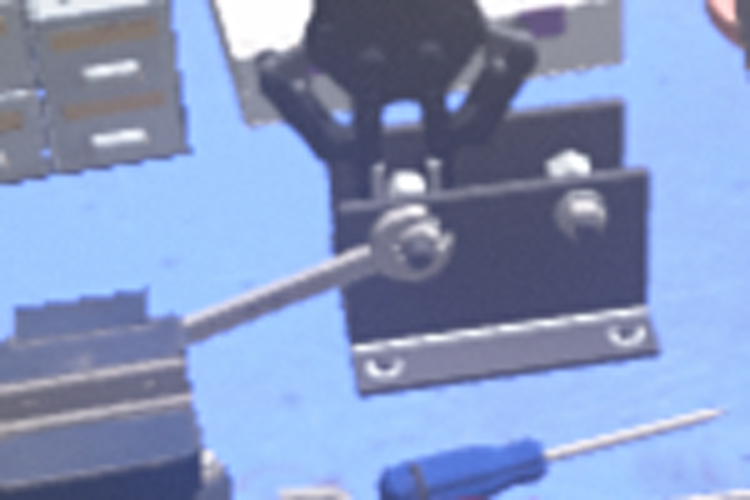

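The spanner is still sagged (slope matches -0.33), so the jaws hold corners, not flats. Friction locks the corners; dragging the gripped pads vertically should break the stick so the squeeze can square the head.

Call:
servo_tool --pt "-0.004 0 0 0 1" --pt "-0.008 0 0 0 1" --pt "-0.008 0 0 0 1"

```text
clock: 4.55
tcp_pos: [0.5295, 0.2769, 0.238]
orientation: [1.242, 1.19, -1.236]
contact_force: [11.7, 8.5, -37.9]
grip_width: 0.0173
```

```bash
cat >chk.py <<'E'
from h import *
import sys
o=get_obs();print(o["clock"],o["tcp_pos"],"F",o["contact_force"],"M",o["moment"],"w",o["grip_width"]);print(R.from_rotvec(o["orientation"]).as_matrix())
# spanner shank angle: light grey pixels on blue in the strip left of the bracket
s=cv2.cvtColor(grab_frame("side"),cv2.COLOR_RGB2BGR);cv2.imwrite(f"pics/side_{o['clock']:.2f}.png",s)
h=cv2.cvtColor(s,cv2.COLOR_BGR2HSV)
pts=[]
for u in range(163,186):
    m=np.where(h[190:226,u,1]<90)[0]
    if len(m):pts.append((u,190+m.mean(),len(m)))
pts=np.array(pts);k=np.polyfit(pts[:,0],pts[:,1],1);print("slope",k,pts[::5])
p=[.530,.2374,-.038]
for a in(-.33,-.2,-.1,0,.1):
    q=proj("side",b2w(p,[[-.04,.04+.164*np.cos(a),.075+.164*np.sin(a)],[-.04,.04+.06*np.cos(a),.075+.06*np.sin(a)]]));d=q[0]-q[1];print(a,d[1]/d[0],end="; ")
E
python3 chk.py
```

```text
4.55 [0.5295 0.2769 0.238 ] F [ 11.7228   8.4962 -37.8543] M [ 1.4541 -2.6996 -0.1462] w 0.0172900669020146
[[ 0.0025  0.9992 -0.0403]
 [ 0.0031 -0.0403 -0.9992]
 [-1.      0.0024 -0.0032]]
slope [ -0.1763 236.8105] [[163.     208.875    8.    ]
 [168.     208.125    8.    ]
 [173.     205.5      6.    ]
 [178.     205.5      6.    ]
 [183.     205.2857   7.    ]]
-0.33 -0.3987691382140045; -0.2 -0.28612696524867015; -0.1 -0.20457883689234754; 0 -0.12540768339592562; 0.1 -0.046969999305995914;
```

The spanner swung up (slope −0.176 ⇒ about −0.06 rad). Raise grip and ease the vertical pull.

Call:
servo_tool --pt "0 0 0 0 1" --pt "0.002 0 0 0 1" --pt "0.004 0 0 0 1" --pt "0.004 0 0 0 1" --force 100

```text
clock: 5.0
tcp_pos: [0.5295, 0.2772, 0.2376]
orientation: [1.242, 1.189, -1.236]
contact_force: [-8.8, -6.4, 28.4]
grip_width: 0.016
```

```bash
python3 chk.py; python3 - <<'E'
from h import *
im=cv2.cvtColor(grab_frame("wrist"),cv2.COLOR_RGB2BGR);s=cv2.cvtColor(grab_frame("side"),cv2.COLOR_RGB2BGR)
a=cv2.resize(im[200:384,160:350],(390,378),interpolation=cv2.INTER_CUBIC);b=cv2.resize(s[155:246,155:255],(400,364),interpolation=cv2.INTER_CUBIC)
b=cv2.copyMakeBorder(b,0,14,0,0,cv2.BORDER_CONSTANT);cv2.imwrite("pics/both4.png",np.hstack([a,b]))
E
```

```text
5.0 [0.5295 0.2772 0.2376] F [-8.7839 -6.4322 28.4446] M [-1.5258  2.0755 -0.0685] w 0.015962936079515096
[[ 0.0035  0.9992 -0.0407]
 [ 0.0019 -0.0407 -0.9992]
 [-1.      0.0034 -0.002 ]]
slope [ -0.1875 238.861 ] [[163.     210.4444   9.    ]
 [168.     209.       7.    ]
 [173.     205.5      6.    ]
 [178.     205.       7.    ]
 [183.     204.5      6.    ]]
-0.33 -0.3987691382140045; -0.2 -0.28612696524867015; -0.1 -0.20457883689234754; 0 -0.12540768339592562; 0.1 -0.046969999305995914;
```

View pics/both4.png

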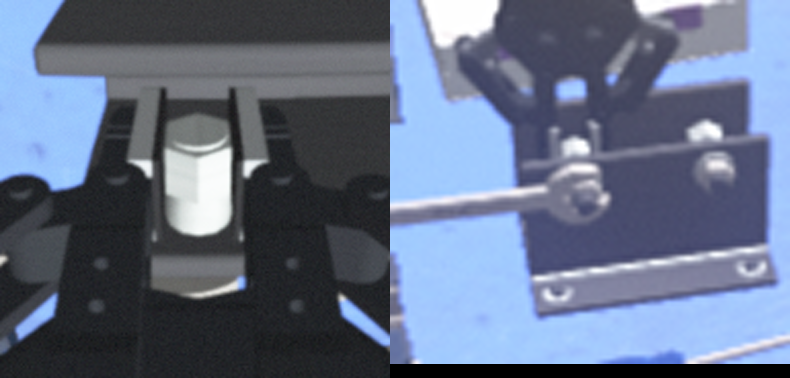

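Left half: the head sits squared between the pads with flats against them; right half: the spanner runs (392,212)→(548,193), slope −0.122, matching the predicted −0.125 for level. Ease the remaining 28 N push and measure the angle more carefully, avoiding the vice's pixels.

Call:
servo_tool --pt "0 0 0 0 1" --pt "0 0 0 0 1" --pt "0 0 0 0 1" --force 100

```text
clock: 5.45
tcp_pos: [0.5295, 0.2771, 0.2378]
orientation: [1.242, 1.188, -1.236]
contact_force: [-0.5, -0.9, 1.8]
grip_width: 0.0161
```

```bash
cat >ang.py <<'E'
from h import *
o=get_obs();print(o["clock"],o["tcp_pos"],"F",o["contact_force"],"M",o["moment"],"w",o["grip_width"])
s=cv2.cvtColor(grab_frame("side"),cv2.COLOR_RGB2BGR)
b=s[:,:,0].astype(float)-s[:,:,2]   # blue bench: large; grey steel: small
U=[];V=[]
for u in range(158,181):
    c=b[195:222,u];w=np.clip(70-c,0,None)
    U.append(u);V.append([195+(w*np.arange(27)).sum()/max(w.sum(),1),w.sum()])
V=np.array(V);print(np.c_[U,V].round(1).T)
U=np.array(U);g=U>=168
k=np.polyfit(U[g],V[g,0],1);print("fit",k,"rms",np.std(V[g,0]-np.polyval(k,U[g])))
p=[.530,.2374,-.038]
for a in(-.1,-.05,0,.05,.1):
    q=proj("side",b2w(p,[[-.04,.04+r*np.cos(a),.075+r*np.sin(a)] for r in(.12,.06)]));d=q[0]-q[1];print(a,q.round(1).tolist(),d[1]/d[0],q[1,1]+d[1]/d[0]*(174-q[1,0]))
print("seen row at 174",np.polyval(k,174))
E
python3 ang.py
```

```text
5.45 [0.5295 0.2771 0.2378] F [-0.4771 -0.9324  1.7816] M [-0.2937  0.2249 -0.1176] w 0.01609679464278941
[[158.  159.  160.  161.  162.  163.  164.  165.  166.  167.  168.  169.
  170.  171.  172.  173.  174.  175.  176.  177.  178.  179.  180. ]
 [207.5 207.4 207.2 207.1 207.  206.9 206.8 206.6 206.6 206.5 206.3 206.2
  206.1 206.  205.8 205.7 205.6 205.5 205.3 205.3 205.1 205.1 204.9]
 [248.  258.  264.  269.  256.  241.  237.  244.  242.  242.  251.  259.
  267.  254.  231.  229.  236.  248.  260.  267.  269.  257.  243. ]]
fit [ -0.1144 225.5086] rms 0.03685890728337333
-0.1 [[152.8, 213.7], [178.2, 208.5]] -0.20457883689234713 209.34081367116937
-0.05 [[152.3, 211.7], [178.0, 207.5]] -0.16480180697108882 208.17271411365047
0 [[152.0, 209.8], [177.9, 206.5]] -0.12540768339592356 207.01585905413287
0.05 [[151.7, 207.8], [177.8, 205.5]] -0.08619600698679251 205.86436177156173
0.1 [[151.6, 205.8], [177.8, 204.5]] -0.04696999930599827 204.71244363423784
seen row at 174 205.59983567359905
```

Angle ≈ +0.01 rad by slope, forces near zero, head gripped at 100 N. Hand in.

```bash
python3 -c "
from bench import *
print(hand_in())"
```

```text
the job is handed in; nothing more can be done
None
```

The loose bolt is turned back, the spanner is level, and I handed the job in with the arm still gripping the head at 100 N. That was at about 5.5 s of the 32 s allowed.

I reached into the gap and closed on the loose head. The first close at 50 N caught its corners and did not turn it: the spanner stayed sagged. Pulling the gripped jaws up a few millimetres squared the head against the pads and swung the spanner up. I then raised the grip to 100 N and eased off the vertical push.

**Last checks:**
- **Spanner angle:** the spanner's slope in the side view gives about +0.01 rad, against 0 for level.
- **Force:** the wrist force was about 2 N at the end. The highest I read was about 41 N, during the pull.
- **Loose things:** I never went near the drivers or the washer, and did not measure them again at the end.

**Checks that disagreed:**
- **Spanner height:** it appears about 1.4 pixels higher than predicted. Read alone, that would mean about +0.06 rad. I put it down to the error in the bracket's measured position and trusted the slope instead.
- **Early slope readings:** my first two slope checks, −0.18 and −0.19, seem to have included pixels of the vice behind the spanner.
- **Finger opening:** it reads 16 mm on a 19 mm head, so I did not use it to judge the fit.
- **Head position:** the two cameras differed by about 5 mm in x, which still left the head within the pads.

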